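# Put the timer away in the drawer

### The arm

A 7-joint arm with a two-finger parallel gripper is mounted at the origin on a cart in front of the work surface, level with it; the furniture and walls round the work are solid. World frame = base frame: x ahead of the robot, y to its left, z up, the work surface at z = 0. Lengths are in m, angles in rad, forces in N, time in s.
With the tool pointing down it reaches from about 0.425 to 0.925 m from the base axis. Payload 6.8 kg.
Tool frame: the origin (TCP) lies between the finger pads; the fingertips stand finger_overhang ahead of it and the grasp point (between the pads) lies 6 mm ahead of it (finger_overhang is the distance from the TCP to the fingertips, in m); z points along the fingers, y is the line along which they close (so a half turn about z gives the same grasp; the last joint's range is limited). The gripper opens to 85 mm and grips with 20 to 120 N. Pads are 22 mm wide; open, the fingers measure 114 mm over their backs; the gripper's body (76 mm by 85 mm) begins 54 mm behind the grasp point. The pads swing forward as they close: fully open they stand 13 mm farther back than shut.
Start: joints at [-1.369, 0.477, 0.022, 1.555, -0.011, 1.109, -0.083], TCP at [0.206, 0.643, 0.256] pointing down, gripper open.
Joint ranges: [-2.96, 2.96], [-0.34, 2.1], [-1.41, 1.46], [0.24, 2.44], [-1.37, 4.51], [0.17, 1.92], [-2.96, 2.96]. Speed limits (rad/s): [2.39, 2.39, 3.14, 3.14, 3.14, 3.14, 3.14].

### API

Orientations are given as a unit quaternion [w, x, y, z].
In Python, from station import * gives the robot as it stands.
- The arm moves only by the tool drive_tool, never from a script. Its argument "increments" is a list of rows, each an object of numbers: "claw": the finger opening in m, from 0 to 0.0854; "dx", "dy", "dz": the shift along the tool's x, y, z in m; "wx", "wy", "wz": the turn, a rotation vector about the tool's x, y, z in degrees. A call has 1 to 20 rows; each row shifts and turns the commanded pose from where the row before left it, along the tool's axes as they then stand; what a row does not reach is not made up. A row lasts 1/8 s, in which the tool goes at most 62.5 mm and 10.7 degrees, less where a joint would pass 70% of its speed; a pose out of reach is approached as far as the arm can. A call with a gripper value outside its range is refused whole. The fingers move at their own pace and stop on an object; "newtons" is the grip in N (left out, the last holds). Time passes only in rows, so rows that do not move let the fingers close. It gives the time, the measured TCP pose, the force, the opening and the grip force at its end, in the units of the state.
- get_obs(): the state, without advancing time (a new reading comes with each control period).
- read_camera(name): name is "side" or "top" or "wrist"; returns (picture, depth): 384x512x3 uint8, red, green, blue; 384x512 float32, m along the optical axis (not along the pixel's ray), 0 where there is no reading.
- calibration(name): a dict with "intrinsics" (3x3 intrinsics, pixels), "R" (3x3) and "t" (3): a world point X has camera coordinates R X + t; the wrist camera has in their place "mount" (4x4, takes a point from camera to tool coordinates, whose origin is the TCP and whose axes are the flange's). Camera axes: x right, y down, z forward; pixel columns grow to the right and rows downward; lengths in m; the calibration is good to about 2 mm. A picture is of the moment at which its call begins: read the wrist's pose just before it. calibration takes no time and is no camera call.
- hand_in(): hands the job in; it is judged then, once.
The state is a dict: "t": time; "q": joint angles; "joint_vel": joint speeds; "joint_torque": joint torques, N m; "eef_pos": TCP position; "tool_rot": TCP orientation; "contact_force": force on the tool from outside, world axes, zero at the start; "torque": the same for the moment, N m; "gripper_width": opening from 0.0 (shut) to 1.0 (fully open); "grasp_force": force on a finger pad.
Only numpy, scipy, OpenCV 4.12 (cv2) and the standard library are available. Lean on these libraries where they do the work, as an engineer would, in place of code of your own. Each camera call takes 0.05 s, during which the arm holds its last target. There are 200 camera calls.

### The job

The run is over: pick up the small countdown timer that stands loose on the worktop, set it down gently, upright, in the open drawer of the little drawer box, let go of it, and then slide the drawer fully shut.

Things in the scene. Friction and masses are not known exactly. Their poses are not given: they have to be found in the camera images.
- timer_center (a point): Countdown timer: white plastic box with grey display and three small buttons, loose on the worktop left of the drawer box, near a round white tub and a sample cup. 34 deep (own x) x 62 wide (own y) x 40 high (own z, up), about 60 g. The point is its centre, 20 mm above its underside; its front faces own -x. Pinch it across its 34 mm depth (fingers close along own x).
- timer: The same timer; origin at the centre of its underside, same axes. (Another such timer, fixed on top of the blue pump at the back, is not meant.)
- drawer_floor (a point): Centre of the drawer's inner floor, moves with it; z up, own -x is the way it opens, y across. Fixed white drawer box 220 deep x 200 wide x 90 high, grey drawer front. Inside 175 long (x) x 164 wide (y); floor 22 mm above worktop, side walls 46 mm and front panel 56 mm above floor; panel's outer face at x -108 mm. Opened by q: uncovered from above from x = -87 mm to q - 94 mm.
- drawer_handle (a point): Middle of the drawer's steel bar handle, moves with the drawer and has the same axes; a bar of 11 mm diameter, 100 long along own y, 52 mm above the worktop, 35 mm in front of the drawer's front panel (gap of about 29 mm behind the bar). Pushing it along own +x shuts the drawer.
- drawer_box_drawer0 (a joint): How far the drawer is open, m: 0 fully shut (a firm stop), about 0.15 fully open; starts at 0.13 to 0.145. Slides with about 1 N of friction and damping 4 N s/m and stays where it is left.

How it is judged:
By the outcome, as a careful person would: the job done as asked, in the order asked, and still so for the second after the job is handed in, with the robot touching nothing.
It also fails if it takes over 51 s, if anything falls off the work surface, if the arm or the gripper's body presses on something with over 40 N, if the wrist force passes 120 N, or if a joint passes its speed limit or range.

## Working session

There is one attempt and no reset: what is moved stays moved. The work goes in short steps, Python scripts to look and compute and a tool call to move; the robot and the scene stay as the last step left them, time stands still between calls to the robot, and variables do not carry over. Pictures are saved under pics/ and viewed, at most 10 in all, crops included, and the job is handed in when it is done.

Besides the shell and the picture viewer there is one more tool, called after "Request:" as name(argument=value, ...) on one line, values as JSON. drive_tool: Moves the arm, as the interface text tells. Its arguments: {"type":"object","properties":{"increments":{"type":"array","items":{"type":"object","properties":{"claw":{"type":"number"},"dx":{"type":"number"},"dy":{"type":"number"},"dz":{"type":"number"},"wx":{"type":"number"},"wy":{"type":"number"},"wz":{"type":"number"}}}},"newtons":{"type":"number"}},"required":["increments"]}

```bash
mkdir -p pics
cat > h.py <<'E'
from station import *
import numpy as np, cv2
from scipy.spatial.transform import Rotation as Ro
def cloud(name):
    o=get_obs(); im,d=read_camera(name); c=calibration(name); K=np.array(c["intrinsics"])
    v,u=np.mgrid[:384,:512]
    P=np.stack([(u-K[0,2])/K[0,0]*d,(v-K[1,2])/K[1,1]*d,d],-1)
    if "mount" in c:
        M=np.array(c["mount"]); P=P@M[:3,:3].T+M[:3,3]
        w,x,y,z=o["tool_rot"]; P=P@Ro.from_quat([x,y,z,w]).as_matrix().T+np.array(o["eef_pos"])
    else: P=(P-np.array(c["t"]))@np.array(c["R"])
    return im,d,P
E
python3 - <<'E'
from h import *
ims=[]
for n in ("top","side"):
    im,d,P=cloud(n); np.savez(n+".npz",im=im,d=d,P=P)
    cv2.imwrite(f"pics/{n}0.png",cv2.resize(im[:,:,::-1],(800,600)))
o=get_obs(); print({k:np.round(v,3) for k,v in o.items()}); 
import station; print([k for k in dir(station) if 'over' in k], globals().get('finger_overhang'))
w,x,y,z=o["tool_rot"]; print(Ro.from_quat([x,y,z,w]).as_matrix().round(3))
E
```

```text
{'t': np.float64(0.1), 'q': array([-1.369,  0.478,  0.022,  1.556, -0.012,  1.109, -0.083]), 'joint_vel': array([ 0.001, -0.001,  0.001, -0.004,  0.001,  0.001, -0.   ]), 'joint_torque': array([ 5.0000e-03, -5.9776e+01,  1.6140e+00, -2.8195e+01,  1.3000e-02,
        5.0000e-03,  0.0000e+00]), 'eef_pos': array([0.206, 0.642, 0.255]), 'tool_rot': array([-0.   ,  0.154,  0.988, -0.001]), 'contact_force': array([ 0.531, -0.078, -0.4  ]), 'torque': array([ 0.074, -0.   ,  0.012]), 'grasp_force': np.float64(0.0), 'gripper_width': np.float64(1.0)}
['finger_overhang'] 0.025
[[-0.952  0.305 -0.   ]
 [ 0.305  0.952 -0.002]
 [-0.    -0.002 -1.   ]]
```

View pics/top0.png

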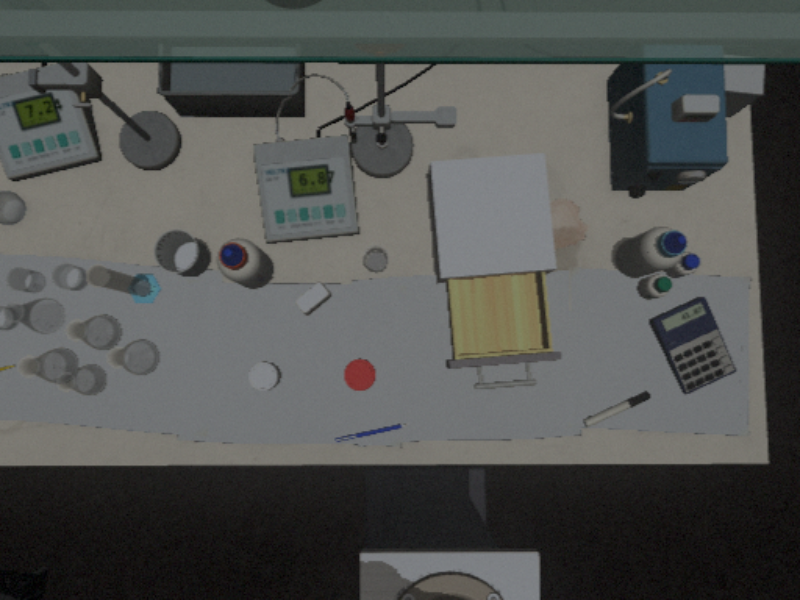

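View pics/side0.png

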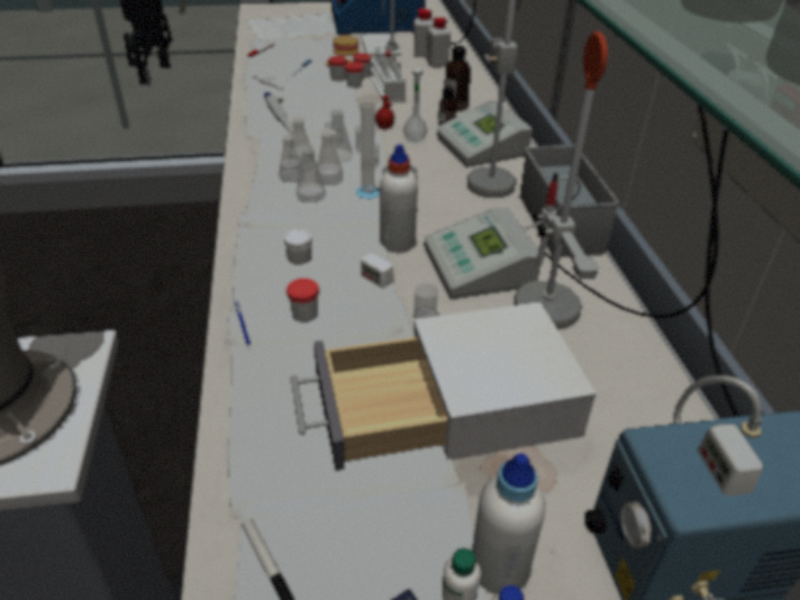

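The top view shows the timer at about (313,298) of 800x600, and the open drawer at (500,315) with its handle at (505,380). The round tub is at (264,376), the red-capped cup at (360,375), and a small glass at (375,258).

Run:
```python
from h import *
z=np.load("top.npz"); P=z["P"]; s=512/800
for n,(u,v) in dict(timer=(313,298),floor=(500,315),handle=(505,383),panelL=(450,363),panelR=(558,356),boxFL=(438,277),boxFR=(553,270),boxBL=(432,160),boxBR=(545,155),tub=(264,376),cup=(360,375),glass=(375,258),base=(450,580),bottle=(232,258),hL=(480,385),hR=(533,382)).items():
    print(n,P[int(v*s),int(u*s)].round(3))
def rect(m):
    q=P[m][:,:2].astype(np.float32); r=cv2.minAreaRect(q); return q.mean(0).round(4),len(q),np.round(r[0],4),np.round(r[1],4),r[2]
c=P[int(298*s),int(313*s)]
m=(np.hypot(P[...,0]-c[0],P[...,1]-c[1])<.05)&(P[...,2]>.03)&(P[...,2]<.055); print(rect(m), np.median(P[m][:,2]))
c=P[int(215*s),int(490*s)]
m=(np.hypot(P[...,0]-c[0],P[...,1]-c[1])<.18)&(abs(P[...,2]-.09)<.007); print(rect(m))
Q=np.load("side.npz")["P"]
for c in [P[int(298*s),int(313*s)]]:
    m=(np.hypot(Q[...,0]-c[0],Q[...,1]-c[1])<.05)&(Q[...,2]>.033)&(Q[...,2]<.055);q=Q[m][:,:2].astype(np.float32);print(cv2.minAreaRect(q),q.mean(0))
```

```text
timer [0.601 0.243 0.041]
floor [ 0.571 -0.093  0.019]
handle [ 0.449 -0.094  0.055]
panelL [0.485 0.003 0.073]
panelR [ 0.498 -0.182  0.076]
boxFL [0.635 0.022 0.054]
boxFR [ 0.645 -0.173  0.085]
boxBL [ 0.862  0.028 -0.001]
boxBR [ 0.872 -0.184 -0.   ]
tub [0.463 0.328 0.048]
cup [0.463 0.159 0.055]
glass [ 0.677  0.133 -0.002]
base [0.106 0.001 0.012]
bottle [0.647 0.35  0.204]
hL [ 0.447 -0.051  0.052]
hR [ 0.452 -0.143  0.056]
(array([0.6004, 0.2454], dtype=float32), 226, array([0.6008, 0.2453]), array([0.031 , 0.0583]), 41.021942138671875) 0.03860482818091143
(array([ 0.7385, -0.0702], dtype=float32), 5533, array([ 0.74  , -0.0708]), array([0.2063, 0.201 ]), 4.515536785125732)
((0.6009423732757568, 0.24126574397087097), (0.03290438652038574, 0.05856352671980858), 39.086822509765625) [0.60086435 0.23936364]
```

Request:
drive_tool(increments=[{"dx":-0.0356,"dy":-0.0186,"claw":0.065},{"dx":-0.0356,"dy":-0.0186,"claw":0.065},{"dx":-0.0356,"dy":-0.0186,"claw":0.065},{"dx":-0.0356,"dy":-0.0186,"claw":0.065},{"dx":-0.0356,"dy":-0.0186,"claw":0.065},{"dx":-0.0356,"dy":-0.0186,"claw":0.065},{"dx":-0.0356,"dy":-0.0186,"claw":0.065},{"dx":-0.0356,"dy":-0.0186,"claw":0.065},{"dx":-0.0356,"dy":-0.0186,"claw":0.065},{"dx":-0.0356,"dy":-0.0186,"claw":0.065},{"dx":-0.0356,"dy":-0.0186,"claw":0.065},{"dx":-0.0356,"dy":-0.0186,"claw":0.065},{"dx":-0.0356,"dy":-0.0186,"claw":0.065},{"dx":-0.0356,"dy":-0.0186,"claw":0.065},{"wz":8},{"wz":8},{"wz":8},{"wz":7},{},{}])

```text
schema error: expected keys claw, dx, dy, dz, wx, wy, wz
```

```bash
cat > w.py <<'E'
from h import *
import sys
o=get_obs(); im,d,P=cloud("wrist"); np.savez(sys.argv[1]+".npz",im=im,d=d,P=P)
cv2.imwrite(f"pics/{sys.argv[1]}.png",cv2.resize(im[:,:,::-1],(640,480)))
w,x,y,z=o["tool_rot"]; R=Ro.from_quat([x,y,z,w]).as_matrix(); print(R.round(3),np.round(o["eef_pos"],4),o["t"],o["gripper_width"])
m=(np.hypot(P[...,0]-.6,P[...,1]-.243)<.055)&(P[...,2]>.032)&(P[...,2]<.05)
q=P[m][:,:2].astype(np.float32); r=cv2.minAreaRect(q); print(m.sum(),r,np.median(P[m][:,2]))
dd=np.array([*r[0],.02])-o["eef_pos"]; print("tool delta",(R.T@dd).round(4), "ytool angle",np.degrees(np.arctan2(R[1,1],R[0,1])))
E
python3 w.py w1
```

```text
[[-0.952  0.305 -0.   ]
 [ 0.305  0.952 -0.002]
 [-0.    -0.002 -1.   ]] [0.2056 0.6424 0.2554] 0.1 0.9999120096995971
0 ((0.0, 0.0), (0.0, 0.0), 0.0) nan
tool delta [ 0.     -0.6741  0.2365] ytool angle 72.25188776986182
  return _methods._mean(a, axis=axis, dtype=dtype,
  ret = ret.dtype.type(ret / rcount)
```

View pics/w1.png

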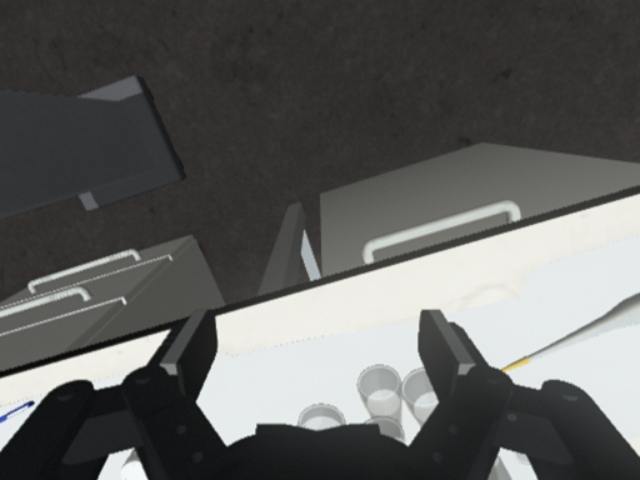

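The picture shows the arm still at its start, above the bench edge and the flasks. The move was refused because every row needs all the keys.

Request:
drive_tool(increments=[{"claw":0.065,"dx":-0.0356,"dy":-0.0186,"dz":0,"wx":0,"wy":0,"wz":0},{"claw":0.065,"dx":-0.0356,"dy":-0.0186,"dz":0,"wx":0,"wy":0,"wz":0},{"claw":0.065,"dx":-0.0356,"dy":-0.0186,"dz":0,"wx":0,"wy":0,"wz":0},{"claw":0.065,"dx":-0.0356,"dy":-0.0186,"dz":0,"wx":0,"wy":0,"wz":0},{"claw":0.065,"dx":-0.0356,"dy":-0.0186,"dz":0,"wx":0,"wy":0,"wz":0},{"claw":0.065,"dx":-0.0356,"dy":-0.0186,"dz":0,"wx":0,"wy":0,"wz":0},{"claw":0.065,"dx":-0.0356,"dy":-0.0186,"dz":0,"wx":0,"wy":0,"wz":0},{"claw":0.065,"dx":-0.0356,"dy":-0.0186,"dz":0,"wx":0,"wy":0,"wz":0},{"claw":0.065,"dx":-0.0356,"dy":-0.0186,"dz":0,"wx":0,"wy":0,"wz":0},{"claw":0.065,"dx":-0.0356,"dy":-0.0186,"dz":0,"wx":0,"wy":0,"wz":0},{"claw":0.065,"dx":-0.0356,"dy":-0.0186,"dz":0,"wx":0,"wy":0,"wz":0},{"claw":0.065,"dx":-0.0356,"dy":-0.0186,"dz":0,"wx":0,"wy":0,"wz":0},{"claw":0.065,"dx":-0.0356,"dy":-0.0186,"dz":0,"wx":0,"wy":0,"wz":0},{"claw":0.065,"dx":-0.0356,"dy":-0.0186,"dz":0,"wx":0,"wy":0,"wz":0},{"claw":0.065,"dx":0,"dy":0,"dz":0,"wx":0,"wy":0,"wz":8},{"claw":0.065,"dx":0,"dy":0,"dz":0,"wx":0,"wy":0,"wz":8},{"claw":0.065,"dx":0,"dy":0,"dz":0,"wx":0,"wy":0,"wz":8},{"claw":0.065,"dx":0,"dy":0,"dz":0,"wx":0,"wy":0,"wz":7},{"claw":0.065,"dx":0,"dy":0,"dz":0,"wx":0,"wy":0,"wz":0},{"claw":0.065,"dx":0,"dy":0,"dz":0,"wx":0,"wy":0,"wz":0}])

```text
t: 2.65
eef_pos: [0.6009, 0.243, 0.2561]
tool_rot: [-0.0, 0.412, 0.911, -0.0]
contact_force: [0.0, -0.4, 0.4]
gripper_width: 0.759
grasp_force: 0.0
```

```bash
python3 w.py w2
```

```text
[[-0.661  0.75  -0.   ]
 [ 0.75   0.661 -0.   ]
 [ 0.    -0.    -1.   ]] [0.6009 0.243  0.2561] 2.65 0.759101870412334
1134 ((0.5980544686317444, 0.24457374215126038), (0.03131909668445587, 0.05759916827082634), 39.14493179321289) 0.03867853222262621
tool delta [ 0.0031 -0.001   0.2361] ytool angle 41.39295314282188
```

View pics/w2.png

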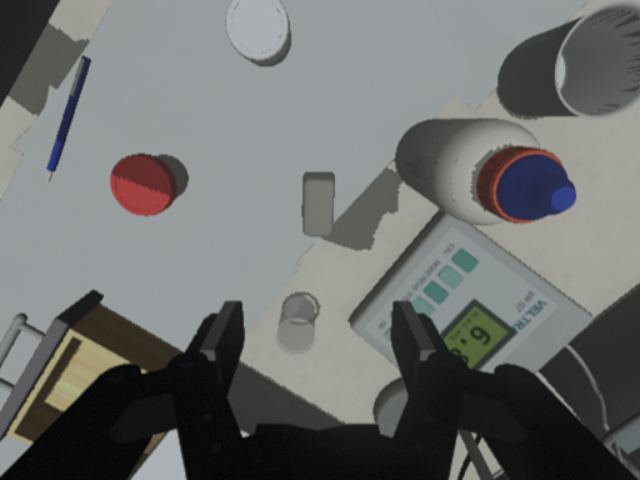

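The timer is centred between the fingers at about (318,205), and both sides are clear. I'll go down and grasp it.

Request:
drive_tool(newtons=30, increments=[{"claw":0.065,"dx":0.003,"dy":-0.001,"dz":0.02,"wx":0,"wy":0,"wz":1.5},{"claw":0.065,"dx":0,"dy":0,"dz":0.03,"wx":0,"wy":0,"wz":0},{"claw":0.065,"dx":0,"dy":0,"dz":0.03,"wx":0,"wy":0,"wz":0},{"claw":0.065,"dx":0,"dy":0,"dz":0.03,"wx":0,"wy":0,"wz":0},{"claw":0.065,"dx":0,"dy":0,"dz":0.03,"wx":0,"wy":0,"wz":0},{"claw":0.065,"dx":0,"dy":0,"dz":0.03,"wx":0,"wy":0,"wz":0},{"claw":0.065,"dx":0,"dy":0,"dz":0.02,"wx":0,"wy":0,"wz":0},{"claw":0.065,"dx":0,"dy":0,"dz":0.018,"wx":0,"wy":0,"wz":0},{"claw":0.065,"dx":0,"dy":0,"dz":0.018,"wx":0,"wy":0,"wz":0},{"claw":0.065,"dx":0,"dy":0,"dz":0,"wx":0,"wy":0,"wz":0},{"claw":0.02,"dx":0,"dy":0,"dz":0,"wx":0,"wy":0,"wz":0},{"claw":0.02,"dx":0,"dy":0,"dz":0,"wx":0,"wy":0,"wz":0},{"claw":0.02,"dx":0,"dy":0,"dz":0,"wx":0,"wy":0,"wz":0},{"claw":0.02,"dx":0,"dy":0,"dz":0,"wx":0,"wy":0,"wz":0},{"claw":0.02,"dx":0,"dy":0,"dz":0,"wx":0,"wy":0,"wz":0},{"claw":0.02,"dx":0,"dy":0,"dz":0,"wx":0,"wy":0,"wz":0}])

```text
t: 4.7
eef_pos: [0.5991, 0.2448, 0.0314]
tool_rot: [0.001, 0.425, 0.905, 0.001]
contact_force: [-0.1, -0.3, 6.1]
gripper_width: 0.371
grasp_force: 30.5
```

Request:
drive_tool(increments=[{"claw":0.02,"dx":0,"dy":0,"dz":-0.01,"wx":0,"wy":0,"wz":0},{"claw":0.02,"dx":0,"dy":0,"dz":-0.03,"wx":0,"wy":0,"wz":0},{"claw":0.02,"dx":0,"dy":0,"dz":-0.04,"wx":0,"wy":0,"wz":0},{"claw":0.02,"dx":0,"dy":0,"dz":-0.04,"wx":0,"wy":0,"wz":0},{"claw":0.02,"dx":0,"dy":0,"dz":-0.04,"wx":0,"wy":0,"wz":0},{"claw":0.02,"dx":-0.0262,"dy":-0.0259,"dz":-0.02,"wx":0,"wy":0,"wz":0},{"claw":0.02,"dx":-0.0262,"dy":-0.0259,"dz":0,"wx":0,"wy":0,"wz":0},{"claw":0.02,"dx":-0.0262,"dy":-0.0259,"dz":0,"wx":0,"wy":0,"wz":0},{"claw":0.02,"dx":-0.0262,"dy":-0.0259,"dz":0,"wx":0,"wy":0,"wz":0},{"claw":0.02,"dx":-0.0262,"dy":-0.0259,"dz":0,"wx":0,"wy":0,"wz":0},{"claw":0.02,"dx":-0.0262,"dy":-0.0259,"dz":0,"wx":0,"wy":0,"wz":0},{"claw":0.02,"dx":-0.0262,"dy":-0.0259,"dz":0,"wx":0,"wy":0,"wz":0},{"claw":0.02,"dx":-0.0262,"dy":-0.0259,"dz":0,"wx":0,"wy":0,"wz":0},{"claw":0.02,"dx":-0.0262,"dy":-0.0259,"dz":0,"wx":0,"wy":0,"wz":0},{"claw":0.02,"dx":0,"dy":0,"dz":0,"wx":0,"wy":0,"wz":-9.1},{"claw":0.02,"dx":0,"dy":0,"dz":0,"wx":0,"wy":0,"wz":-9.1},{"claw":0.02,"dx":0,"dy":0,"dz":0,"wx":0,"wy":0,"wz":-9.1},{"claw":0.02,"dx":0,"dy":0,"dz":0,"wx":0,"wy":0,"wz":-9.1},{"claw":0.02,"dx":0,"dy":0,"dz":0,"wx":0,"wy":0,"wz":-9.1},{"claw":0.02,"dx":0,"dy":0,"dz":0,"wx":0,"wy":0,"wz":-9.1}])

```text
t: 7.2
eef_pos: [0.5695, -0.0859, 0.2105]
tool_rot: [-0.0, -0.04, 0.999, 0.0]
contact_force: [-0.1, 0.6, -0.2]
gripper_width: 0.373
grasp_force: 29.9
```

Run:
```python
from h import *
o=get_obs(); im,d,P=cloud("wrist"); np.savez("w3.npz",im=im,d=d,P=P)
cv2.imwrite("pics/w3.png",cv2.resize(im[:,:,::-1],(640,480)))
w,x,y,z=o["tool_rot"]; R=Ro.from_quat([x,y,z,w]).as_matrix(); print(R.round(3),np.round(o["eef_pos"],4),o["t"],o["gripper_width"],o["grasp_force"])
def fit(lo,hi,x0,x1):
    m=(P[...,2]>lo)&(P[...,2]<hi)&(P[...,0]>x0)&(P[...,0]<x1)&(P[...,1]<.04)&(P[...,1]>-.22)
    q=P[m]; print(m.sum(), q.min(0).round(3) if m.any() else 0, q.max(0).round(3) if m.any() else 0, cv2.minAreaRect(q[:,:2].astype(np.float32)))
fit(.07,.085,.46,.54); fit(.04,.062,.40,.468); fit(.015,.029,.5,.67)
```

```text
[[-0.997 -0.081 -0.   ]
 [-0.081  0.997 -0.   ]
 [ 0.     0.    -1.   ]] [ 0.5695 -0.0859  0.2105] 7.2 0.3725028104646642 29.93053758284077
4269 [ 0.474 -0.189  0.073] [0.503 0.004 0.079] ((0.4882207214832306, -0.09216470271348953), (0.014607002027332783, 0.19335871934890747), 4.617354393005371)
2080 [ 0.438 -0.15   0.049] [ 0.468 -0.04   0.059] ((0.4555092453956604, -0.09485507011413574), (0.03001914918422699, 0.11009450256824493), 3.4177935123443604)
15413 [ 0.5   -0.18   0.018] [0.669 0.019 0.029] ((0.5845403075218201, -0.08248960226774216), (0.16406896710395813, 0.19923025369644165), 2.2809863090515137)
```

View pics/w3.png

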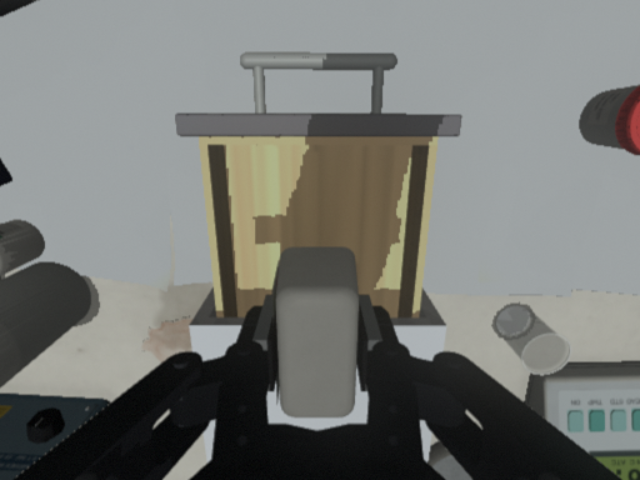

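The timer is held and aligned. The drawer front is at about (320,125), its floor is empty, and the tool is over the uncovered part.

Request:
drive_tool(increments=[{"claw":0.02,"dx":0.004,"dy":0,"dz":0.02,"wx":0,"wy":0,"wz":0},{"claw":0.02,"dx":0,"dy":0,"dz":0.03,"wx":0,"wy":0,"wz":0},{"claw":0.02,"dx":0,"dy":0,"dz":0.03,"wx":0,"wy":0,"wz":0},{"claw":0.02,"dx":0,"dy":0,"dz":0.03,"wx":0,"wy":0,"wz":0},{"claw":0.02,"dx":0,"dy":0,"dz":0.02,"wx":0,"wy":0,"wz":0},{"claw":0.02,"dx":0,"dy":0,"dz":0.01,"wx":0,"wy":0,"wz":0},{"claw":0.02,"dx":0,"dy":0,"dz":0.008,"wx":0,"wy":0,"wz":0},{"claw":0.02,"dx":0,"dy":0,"dz":0.004,"wx":0,"wy":0,"wz":0},{"claw":0.02,"dx":0,"dy":0,"dz":0.002,"wx":0,"wy":0,"wz":0},{"claw":0.02,"dx":0,"dy":0,"dz":0.001,"wx":0,"wy":0,"wz":0},{"claw":0.02,"dx":0,"dy":0,"dz":0,"wx":0,"wy":0,"wz":0}])

```text
t: 8.62
eef_pos: [0.566, -0.0861, 0.0555]
tool_rot: [0.0, -0.038, 0.999, 0.0]
contact_force: [0.7, 0.1, -1.0]
gripper_width: 0.373
grasp_force: 29.9
```

Request:
drive_tool(increments=[{"claw":0.02,"dx":0,"dy":0,"dz":0.001,"wx":0,"wy":0,"wz":0},{"claw":0.02,"dx":0,"dy":0,"dz":0.0008,"wx":0,"wy":0,"wz":0},{"claw":0.02,"dx":0,"dy":0,"dz":0,"wx":0,"wy":0,"wz":0}])

```text
t: 9.0
eef_pos: [0.5659, -0.0861, 0.0535]
tool_rot: [-0.0, -0.038, 0.999, 0.0]
contact_force: [-1.0, -0.2, -0.0]
gripper_width: 0.376
grasp_force: 29.9
```

Request:
drive_tool(increments=[{"claw":0.02,"dx":0,"dy":0,"dz":0.0007,"wx":0,"wy":0,"wz":0},{"claw":0.02,"dx":0,"dy":0,"dz":0.0005,"wx":0,"wy":0,"wz":0},{"claw":0.02,"dx":0,"dy":0,"dz":0,"wx":0,"wy":0,"wz":0}])

```text
t: 9.38
eef_pos: [0.567, -0.086, 0.0534]
tool_rot: [0.001, -0.038, 0.999, 0.0]
contact_force: [-1.1, 0.4, 7.2]
gripper_width: 0.373
grasp_force: 30.9
```

Contact with the floor at about 7 N. Releasing and backing up.

Request:
drive_tool(increments=[{"claw":0.038,"dx":0,"dy":0,"dz":-0.0003,"wx":0,"wy":0,"wz":0},{"claw":0.042,"dx":0,"dy":0,"dz":0,"wx":0,"wy":0,"wz":0},{"claw":0.05,"dx":0,"dy":0,"dz":0,"wx":0,"wy":0,"wz":0},{"claw":0.06,"dx":0,"dy":0,"dz":0,"wx":0,"wy":0,"wz":0},{"claw":0.06,"dx":0,"dy":0,"dz":0,"wx":0,"wy":0,"wz":0},{"claw":0.06,"dx":0,"dy":0,"dz":-0.015,"wx":0,"wy":0,"wz":0},{"claw":0.06,"dx":0,"dy":0,"dz":-0.025,"wx":0,"wy":0,"wz":0},{"claw":0.06,"dx":0,"dy":0,"dz":-0.04,"wx":0,"wy":0,"wz":0},{"claw":0.06,"dx":0,"dy":0,"dz":-0.04,"wx":0,"wy":0,"wz":0},{"claw":0.06,"dx":0,"dy":0,"dz":-0.03,"wx":0,"wy":0,"wz":0},{"claw":0.0,"dx":0.02,"dy":0,"dz":0,"wx":0,"wy":0,"wz":0},{"claw":0.0,"dx":0.02,"dy":0,"dz":0,"wx":0,"wy":0,"wz":0},{"claw":0.0,"dx":0,"dy":0,"dz":0,"wx":0,"wy":0,"wz":0}])

```text
t: 11.0
eef_pos: [0.525, -0.0895, 0.2036]
tool_rot: [0.0, -0.038, 0.999, 0.0]
contact_force: [0.6, 0.2, 0.1]
gripper_width: 0.062
grasp_force: 0.0
```

Run:
```python
from h import *
o=get_obs(); im,d,P=cloud("top"); s=im[130:250,260:380]
im2,d2,P2=cloud("side"); s2=im2[180:310,170:400]
cv2.imwrite("pics/c4.png",np.vstack([cv2.resize(s,(400,400))[:300],cv2.resize(s2,(400,226))])[:,:,::-1])
print(o["eef_pos"],o["t"])
for Q in (P,P2):
    m=(Q[...,2]>.05)&(Q[...,2]<.068)&(np.hypot(Q[...,0]-.567,Q[...,1]+.086)<.05); q=Q[m]
    print(m.sum(),np.median(q[:,2]),cv2.minAreaRect(q[:,:2].astype(np.float32)))
    m=(Q[...,2]>.07)&(Q[...,2]<.085)&(Q[...,0]>.45)&(Q[...,0]<.54)&(Q[...,1]<.02)&(Q[...,1]>-.2)
    if m.sum()>5: print("panel",cv2.minAreaRect(Q[m][:,:2].astype(np.float32)))
```

```text
[ 0.52500509 -0.08952424  0.20361812] 11.0
225 0.06054756297012558 ((0.570473313331604, -0.0845845490694046), (0.05379079282283783, 0.03271908313035965), 4.1512346267700195)
panel ((0.48708322644233704, -0.051423653960227966), (0.12376419454813004, 0.05739939585328102), 69.47464752197266)
349 0.060972448875998224 ((0.56927490234375, -0.08846598118543625), (0.05852890759706497, 0.033578041940927505), 4.779869079589844)
panel ((0.5133419036865234, -0.09081872552633286), (0.0587482824921608, 0.19503456354141235), 4.164159774780273)
```

View pics/c4.png

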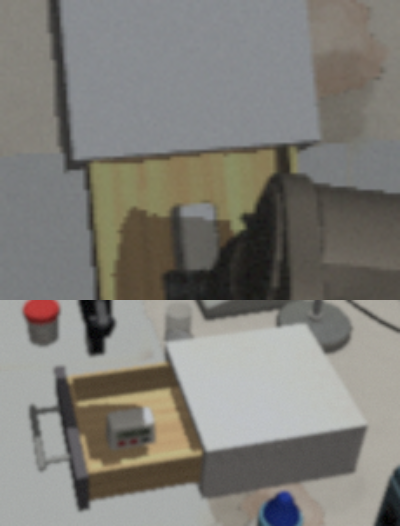

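The timer stands upright in the middle of the drawer. Next I'll move the closed fingers in front of the panel, just above the bar.

Request:
drive_tool(increments=[{"claw":0.0,"dx":0.025,"dy":0,"dz":0,"wx":0,"wy":0,"wz":0},{"claw":0.0,"dx":0.025,"dy":0,"dz":0,"wx":0,"wy":0,"wz":0},{"claw":0.0,"dx":0.021,"dy":0,"dz":0,"wx":0,"wy":0,"wz":0},{"claw":0.0,"dx":0,"dy":0,"dz":0.03,"wx":0,"wy":0,"wz":0},{"claw":0.0,"dx":0,"dy":0,"dz":0.03,"wx":0,"wy":0,"wz":0},{"claw":0.0,"dx":0,"dy":0,"dz":0.03,"wx":0,"wy":0,"wz":0},{"claw":0.0,"dx":0,"dy":0,"dz":0.015,"wx":0,"wy":0,"wz":0},{"claw":0.0,"dx":0,"dy":0,"dz":0.01,"wx":0,"wy":0,"wz":0},{"claw":0.0,"dx":0,"dy":0,"dz":0,"wx":0,"wy":0,"wz":0}])

```text
t: 12.22
eef_pos: [0.4555, -0.0946, 0.0875]
tool_rot: [-0.0, -0.038, 0.999, 0.0]
contact_force: [0.7, -0.1, -0.4]
gripper_width: -0.0
grasp_force: 0.0
```

Request:
drive_tool(increments=[{"claw":0.0,"dx":-0.006,"dy":0,"dz":0,"wx":0,"wy":0,"wz":0},{"claw":0.0,"dx":-0.006,"dy":0,"dz":0,"wx":0,"wy":0,"wz":0},{"claw":0.0,"dx":-0.006,"dy":0,"dz":0,"wx":0,"wy":0,"wz":0},{"claw":0.0,"dx":-0.008,"dy":0,"dz":0,"wx":0,"wy":0,"wz":0},{"claw":0.0,"dx":-0.01,"dy":0,"dz":0,"wx":0,"wy":0,"wz":0},{"claw":0.0,"dx":-0.01,"dy":0,"dz":0,"wx":0,"wy":0,"wz":0},{"claw":0.0,"dx":-0.01,"dy":0,"dz":0,"wx":0,"wy":0,"wz":0},{"claw":0.0,"dx":-0.01,"dy":0,"dz":0,"wx":0,"wy":0,"wz":0},{"claw":0.0,"dx":-0.01,"dy":0,"dz":0,"wx":0,"wy":0,"wz":0},{"claw":0.0,"dx":-0.01,"dy":0,"dz":0,"wx":0,"wy":0,"wz":0},{"claw":0.0,"dx":-0.01,"dy":0,"dz":0,"wx":0,"wy":0,"wz":0},{"claw":0.0,"dx":-0.01,"dy":0,"dz":0,"wx":0,"wy":0,"wz":0},{"claw":0.0,"dx":-0.01,"dy":0,"dz":0,"wx":0,"wy":0,"wz":0},{"claw":0.0,"dx":-0.01,"dy":0,"dz":0,"wx":0,"wy":0,"wz":0},{"claw":0.0,"dx":-0.005,"dy":0,"dz":0,"wx":0,"wy":0,"wz":0},{"claw":0.0,"dx":0,"dy":0,"dz":0,"wx":0,"wy":0,"wz":0}])

```text
t: 14.22
eef_pos: [0.5865, -0.0848, 0.0877]
tool_rot: [0.001, -0.038, 0.999, -0.0]
contact_force: [-0.3, 0.2, 0.1]
gripper_width: -0.002
grasp_force: 0.0
```

Request:
drive_tool(increments=[{"claw":0.0,"dx":-0.005,"dy":0,"dz":0,"wx":0,"wy":0,"wz":0},{"claw":0.0,"dx":-0.004,"dy":0,"dz":0,"wx":0,"wy":0,"wz":0},{"claw":0.0,"dx":-0.003,"dy":0,"dz":0,"wx":0,"wy":0,"wz":0},{"claw":0.0,"dx":-0.002,"dy":0,"dz":0,"wx":0,"wy":0,"wz":0},{"claw":0.0,"dx":0,"dy":0,"dz":0,"wx":0,"wy":0,"wz":0}])

```text
t: 14.85
eef_pos: [0.6002, -0.0834, 0.0876]
tool_rot: [0.0, -0.038, 0.999, 0.0]
contact_force: [0.4, 1.2, -0.2]
gripper_width: -0.004
grasp_force: 0.0
```

```bash
cat > c.py <<'E'
from h import *
import sys
im,d,Q=cloud("side"); cv2.imwrite("pics/"+sys.argv[1],cv2.resize(im[130:310,150:400],(750,540),interpolation=cv2.INTER_CUBIC)[:,:,::-1])
for lo,hi,a,b in((.07,.082,.5,.64),(.046,.062,.5,.62),(.085,.1,.55,.9)):
    m=(Q[...,2]>lo)&(Q[...,2]<hi)&(Q[...,0]>a)&(Q[...,0]<b)&(Q[...,1]<.04)&(Q[...,1]>-.2)
    q=Q[m]; print(m.sum(),cv2.minAreaRect(q[:,:2].astype(np.float32)), np.percentile(q[:,0],[2,50,98]).round(3))
print(get_obs()["contact_force"])
E
python3 c.py c5.png
```

```text
331 ((0.6158846020698547, -0.10758619010448456), (0.04876210168004036, 0.14619052410125732), 4.0698442459106445) [0.591 0.622 0.636]
322 ((0.5939334630966187, -0.10720325261354446), (0.041526321321725845, 0.1512157917022705), 5.1848978996276855) [0.57  0.581 0.619]
5748 ((0.7164732813835144, -0.07409197837114334), (0.25400078296661377, 0.20431967079639435), 4.677212715148926) [0.642 0.739 0.84 ]
[-0.20496877 -0.17165006  0.35986271]
```

View pics/c5.png

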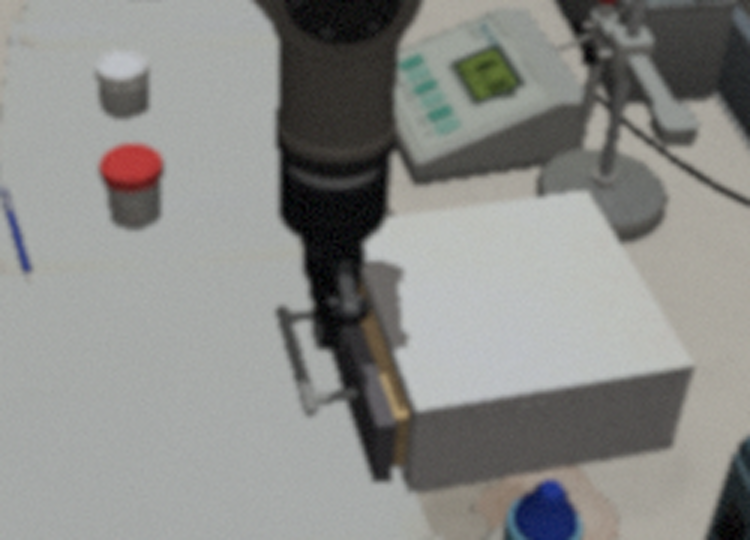

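The drawer is nearly shut, with a strip of wood about 15–20 mm wide still showing at (390,360). I'll push on gently until the force rises.

Request:
drive_tool(increments=[{"claw":0.0,"dx":-0.003,"dy":0,"dz":0,"wx":0,"wy":0,"wz":0},{"claw":0.0,"dx":-0.003,"dy":0,"dz":0,"wx":0,"wy":0,"wz":0},{"claw":0.0,"dx":-0.003,"dy":0,"dz":0,"wx":0,"wy":0,"wz":0},{"claw":0.0,"dx":0,"dy":0,"dz":0,"wx":0,"wy":0,"wz":0}])

```text
t: 15.4
eef_pos: [0.6093, -0.0828, 0.0876]
tool_rot: [0.0, -0.038, 0.999, -0.0]
contact_force: [0.3, -0.8, -0.7]
gripper_width: -0.001
grasp_force: 0.0
```

Request:
drive_tool(increments=[{"claw":0.0,"dx":-0.002,"dy":0,"dz":0,"wx":0,"wy":0,"wz":0},{"claw":0.0,"dx":-0.002,"dy":0,"dz":0,"wx":0,"wy":0,"wz":0},{"claw":0.0,"dx":0,"dy":0,"dz":0,"wx":0,"wy":0,"wz":0}])

```text
t: 15.78
eef_pos: [0.6113, -0.0828, 0.0873]
tool_rot: [-0.002, -0.038, 0.999, 0.0]
contact_force: [-4.8, -0.3, 3.4]
gripper_width: 0.002
grasp_force: 2.6
```

Request:
drive_tool(increments=[{"claw":0.0,"dx":-0.002,"dy":0,"dz":0,"wx":0,"wy":0,"wz":0},{"claw":0.0,"dx":0,"dy":0,"dz":0,"wx":0,"wy":0,"wz":0}])

```text
t: 16.02
eef_pos: [0.6114, -0.0828, 0.0869]
tool_rot: [-0.004, -0.038, 0.999, 0.0]
contact_force: [-10.6, -0.1, 6.2]
gripper_width: 0.0
grasp_force: 5.1
```

The drawer is at its firm stop. Backing off and lifting away.

Request:
drive_tool(increments=[{"claw":0.0,"dx":0.006,"dy":0,"dz":0,"wx":0,"wy":0,"wz":0},{"claw":0.0,"dx":0.008,"dy":0,"dz":0,"wx":0,"wy":0,"wz":0},{"claw":0.0,"dx":0.003,"dy":0,"dz":-0.01,"wx":0,"wy":0,"wz":0},{"claw":0.0,"dx":0,"dy":0,"dz":-0.03,"wx":0,"wy":0,"wz":0},{"claw":0.0,"dx":0,"dy":0,"dz":-0.04,"wx":0,"wy":0,"wz":0},{"claw":0.0,"dx":0,"dy":0,"dz":-0.04,"wx":0,"wy":0,"wz":0},{"claw":0.0,"dx":0.03,"dy":0,"dz":-0.02,"wx":0,"wy":0,"wz":0},{"claw":0.0,"dx":0.03,"dy":0,"dz":0,"wx":0,"wy":0,"wz":0},{"claw":0.0,"dx":0,"dy":0,"dz":0,"wx":0,"wy":0,"wz":0}])

```text
t: 17.15
eef_pos: [0.5365, -0.0888, 0.2287]
tool_rot: [0.0, -0.037, 0.999, 0.0]
contact_force: [1.1, -0.5, 0.4]
gripper_width: 0.0
grasp_force: 0.0
```

```bash
python3 c.py c6.png
```

```text
468 ((0.6305707693099976, -0.08176559954881668), (0.01639542169868946, 0.1964481770992279), 4.253956317901611) [0.618 0.63  0.64 ]
297 ((0.6006569862365723, -0.06377842277288437), (0.04071156680583954, 0.15201959013938904), 2.583479881286621) [0.581 0.591 0.619]
5827 ((0.7400698065757751, -0.07239917665719986), (0.20634765923023224, 0.2048661708831787), 4.497239589691162) [0.64  0.737 0.84 ]
[1.11379541 0.02332051 0.69246439]
```

View pics/c6.png

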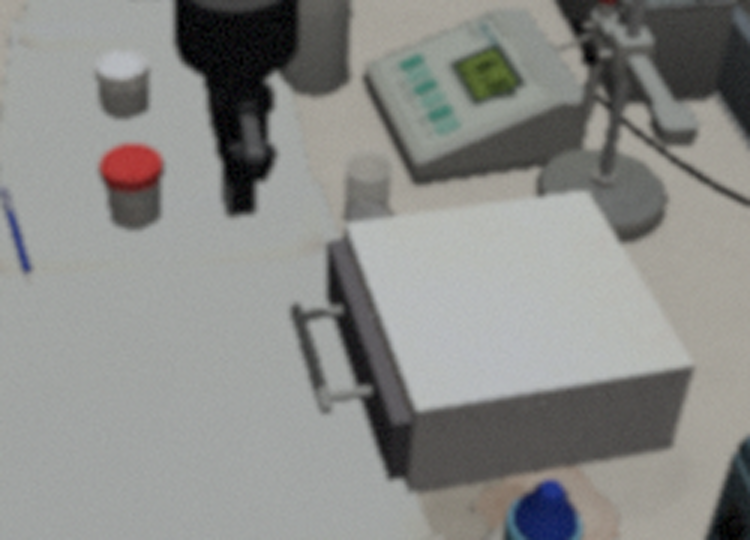

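The drawer front sits flush against the box at (370,350) with no wood showing, and the arm is clear of everything.

```bash
python3 -c "
from station import *
print(hand_in())"
```

```text
the job is handed in; nothing more can be done
None
```

The timer was set down upright in the drawer and released, the drawer is pushed fully shut against its stop, the arm is clear, and the job was handed in at about 17 s (no verdict came back).

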